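# Fetch the sharpening stones from behind the spool and can

## Robot

A 7-joint arm with a two-finger parallel gripper is mounted at the origin on the work surface. World frame = base frame: x ahead of the robot, y to its left, z up, the work surface at z = 0. Lengths are in m, angles in rad, forces in N, time in s.
With the tool pointing down it reaches from about 0.35 to 0.9 m from the base axis. Payload 7.2 kg.
Tool frame: the origin (TCP) lies on the mounting face of the last link; the fingertips stand 182 mm ahead of it and the grasp point (between the pads) lies 163 mm ahead of it; z points along the fingers, x is the direction in which the jaws open and shut, and the axes are right-handed (so a half turn about z gives the same grasp; the last joint's range is limited). The gripper opens to 88 mm and grips with 3 to 60 N. Pads are 20 mm wide; open, the fingers measure 115 mm over their backs; the gripper's body (75 mm by 178 mm) begins 61 mm behind the grasp point.
Start: joints at [1.152, 0.411, -0.013, 1.596, 0.006, 1.134, -0.082], TCP at [0.215, -0.587, 0.405] pointing down, gripper open.
Joint ranges: [-2.95, 2.95], [-0.29, 1.99], [-1.47, 1.44], [0.14, 2.54], [-1.03, 4.17], [0.13, 1.85], [-2.86, 2.86]. Speed limits (rad/s): [2.39, 2.39, 3.01, 3.01, 3.14, 3.14, 3.14].

## Interface

Orientations are given as a rotation vector (axis times angle).
In Python, from station import ctrl, open_gripper, gripper_close, readout, imaging gives the robot as it stands. Calls block until the motion is done:
- ctrl.goto(position, orientation): joint-space move of the TCP to a pose.
- ctrl.movel(position, ori=None, rate=0.15, f_stop=None): straight line of the TCP; ori=None keeps the orientation; rate is the mean speed in m/s. With f_stop (N) it stops when the force on the tool has changed by that much, and returns True; else False.
- ctrl.movej(angles): joint-space move.
- open_gripper() and gripper_close(f_grip=None): open the fingers fully, or close them until they stop; f_grip is the grip in N (None keeps the last).
- ctrl.sleep(seconds).
- ctrl.solve_ik(position, orientation): joint angles nearest the present ones, or None.
- readout.get_obs(): the state.
- imaging.grab_frame(name): name is "side" or "top"; returns a dict with "img" (400x640x3 uint8, blue, green, red), "depth" (400x640 float32, m along the optical axis (not along the pixel's ray), 0 where there is no reading), "mtx" (3x3 intrinsics, pixels), "distortion" ([k1, k2, p1, p2, k3] as OpenCV has them; the pictures are not rectified), "R" (3x3) and "t" (3): a world point X has camera coordinates R X + t. Camera axes: x right, y down, z forward; pixel columns grow to the right and rows downward; lengths in m; the calibration is good to about 2 mm. A picture is of the moment at which its call begins.
A pose or a line that the arm cannot do raises ctrl.IKError and nothing moves.
- ctrl.job_done(): hands the job in, once; it reports no verdict.
The state is a dict: "clock": time; "q": joint angles; "joint_vel": joint speeds; "joint_efforts": joint torques, N m; "tool_pos": TCP position; "orientation": TCP orientation; "contact_force": force on the tool from outside, world axes, zero at the start; "wrist_torque": the same for the moment, N m; "opening": opening from 0.0 (shut) to 1.0 (fully open).
Only numpy, scipy, OpenCV 4.12 (cv2) and the standard library are available. Lean on these libraries where they do the work, as an engineer would, in place of code of your own. Each camera call takes 0.05 s, during which the arm holds its last target. There are 200 camera calls.

## Task

First move the thread spool and the spray can out of the way, standing both upright on the green mat, before you take away either of the two sharpening stones behind them. Then slide the tray's divider so that both stones fit, and lay the long and the short stone flat and lengthwise in the tray, one on each side of the divider. Last, with both stones in the tray, stand the spool and the can back upright, each on the black pad it came from.

Things in the scene. Friction and masses are not known exactly. Their poses are not given: they have to be found in the camera images.
- ledge: Fixed brown board, 150 (x) x 300 (y) x 12 mm high. Origin: centre of its underside. Two round black pads, 62 mm across, 3 mm high, on it at x = -34 mm, y = -72 and +72 mm: the spool stands on one, the can on the other. The stones lie close behind (x about +20, y about -72 and +72 mm), too close for fingers to pass. A loose tin 31 mm across, 17 mm high, between the pads is not part of the job.
- spool: Loose thread spool, a black upright cylinder with thin wooden ends, 46 mm across (44 mm over the thread), 83 mm high, about 0.12 kg. Origin: centre of its underside, z up along its axis. At the end it must stand where it stood at the start.
- can: Loose spray can, white upright cylinder 50 mm across and 88 mm high, with a blue band and a blue cap 46 mm across on top, 115 mm high in all, about 0.25 kg. Origin: centre of its underside, z up. At the end it must stand where it stood at the start.
- long_stone: Loose long sharpening stone, grey block with a reddish lower layer, 30 (its x) x 140 (its y) x 22 mm high, about 0.21 kg. Origin: centre of its underside; its y runs along its length.
- short_stone: Loose short sharpening stone, the same make, 30 (its x) x 80 (its y) x 22 mm high, about 0.12 kg. Origin: centre of its underside; its y runs along its length.
- tray: Fixed shallow open tray of pale wood, 272 (its x, lengthwise) x 112 (y) mm, 24 mm high, walls and floor 6 mm thick, inside 260 x 100 mm. Origin: centre of its underside. A divider across it splits its length; at the start neither side is long enough for the 140 mm stone. Either stone may go in either end. The tray stands to one side of the ledge, the mat to the other.
- divider (a joint): Position of the tray's aluminium sliding divider along the tray's +x in m: 0 = middle, limits -0.055 and +0.055. It slides with about 1.5 N of friction and stays where it is left. Free length beside it: 127 mm + its value on the tray's -x side, 127 mm - its value on the +x side (the plate is 6 mm thick).
- divider_tab (a point): Top centre of the divider's upright grip tab, 52 mm above the tray's underside; axes as the tray's. The tab is 12 mm thick along the tray's x, 32 mm wide along its y, and stands 30 mm above the divider plate (plate top 22 mm above the tray's underside).
- mat: Fixed flat green mat, 240 (its x) x 130 (its y) x 3 mm, empty at the start. Origin: centre of its underside. The side area for the spool and the can.
There are look-alikes about, which are no part of the job. Of the things shaped like the can, the white one is meant.

How it is judged:
On the way, in this order (a step that is already met when the one before it is completed fails the run):
1. the spool and the can both stand upright on the green mat, the stones not yet moved (x of spool in the frame of mat between -0.112 and 0.112 m and y of spool in the frame of mat between -0.058 and 0.058 m and z of spool in the frame of mat between -0.002 and 0.007 m and angle between each of spool, can's own z axis and vertical below 0.1 rad and linear speed of each of spool, can below 0.03 m/s and x of can in the frame of mat between -0.112 and 0.112 m and y of can in the frame of mat between -0.058 and 0.058 m and z of can in the frame of mat between -0.002 and 0.007 m and distance of each of long_stone, short_stone from where it was at the start of the episode below 0.03 m), for 0.2 s.
2. both stones lie flat and lengthwise in the tray, one each side of the divider, while the spool and the can still stand on the mat (x of long_stone in the frame of tray between -0.13 and 0.13 m and y of long_stone in the frame of tray between -0.045 and 0.045 m and z of long_stone in the frame of tray between 0.003 and 0.01 m and angle between each of long_stone, short_stone's own z axis and vertical below 0.08 rad and angle between the y axis of each of long_stone, short_stone and the x axis of tray, either way round below 0.25 rad and linear speed of each of long_stone, short_stone, spool, can below 0.03 m/s and x of short_stone in the frame of tray between -0.13 and 0.13 m and y of short_stone in the frame of tray between -0.045 and 0.045 m and z of short_stone in the frame of tray between 0.003 and 0.01 m and ((x of long_stone in the frame of divider_tab above 0 m and x of short_stone in the frame of divider_tab below 0 m) or (x of long_stone in the frame of divider_tab below 0 m and x of short_stone in the frame of divider_tab above 0 m)) and x of spool in the frame of mat between -0.112 and 0.112 m and y of spool in the frame of mat between -0.058 and 0.058 m and z of spool in the frame of mat between -0.002 and 0.007 m and angle between each of spool, can's own z axis and vertical below 0.1 rad and x of can in the frame of mat between -0.112 and 0.112 m and y of can in the frame of mat between -0.058 and 0.058 m and z of can in the frame of mat between -0.002 and 0.007 m), for 0.2 s.
At the end, for the whole second after the job is handed in: Both stones lie flat on the tray floor (within 4 mm), lengthwise (within 0.25 rad), on opposite sides of the divider; the spool and the can each stand upright (0.1 rad) within 15 mm of where they stood at the start; all at rest (x of long_stone in the frame of tray between -0.13 and 0.13 m and y of long_stone in the frame of tray between -0.045 and 0.045 m and z of long_stone in the frame of tray between 0.003 and 0.01 m and angle between each of long_stone, short_stone's own z axis and vertical below 0.08 rad and angle between the y axis of each of long_stone, short_stone and the x axis of tray, either way round below 0.25 rad and linear speed of each of long_stone, short_stone, spool, can below 0.03 m/s and x of short_stone in the frame of tray between -0.13 and 0.13 m and y of short_stone in the frame of tray between -0.045 and 0.045 m and z of short_stone in the frame of tray between 0.003 and 0.01 m and ((x of long_stone in the frame of divider_tab above 0 m and x of short_stone in the frame of divider_tab below 0 m) or (x of long_stone in the frame of divider_tab below 0 m and x of short_stone in the frame of divider_tab above 0 m)) and distance of each of spool, can from where it was at the start of the episode below 0.015 m and angle between each of spool, can's own z axis and vertical below 0.1 rad); the robot touches nothing.
It fails at once if the spool or the can is tipped over (angle between any of spool, can's own z axis and vertical above 0.7 rad).
It also fails if it takes over 144 s, if anything falls off the work surface, if the arm or the gripper's body presses on something with over 40 N, if the wrist force passes 120 N, or if a joint passes its speed limit or range.

## Working session

There is one attempt and no reset: what is moved stays moved. The work goes in short steps, each a Python script; the robot and the scene stay as the last script left them, time stands still between calls to the robot, and variables do not carry over. Pictures are saved under pics/ and viewed, about 12 in all and at most 16, crops included, and the job is handed in when it is done.

```bash
ls; mkdir -p pics
python3 - <<'E'
from station import ctrl, readout, imaging
import cv2,numpy as np
for n in("top","side"):
    f=imaging.grab_frame(n); cv2.imwrite(f"pics/{n}0.png",f["img"]); np.savez(f"/tmp/{n}0.npz",**f)
    print(n,f["mtx"].tolist(),f["distortion"],f["R"].round(3).tolist(),f["t"])
o=readout.get_obs();print({k:o[k] for k in("clock","tool_pos","orientation","opening","contact_force")})
E
```

```text
pics
top [[365.34610136150894, 0.0, 324.59108215707045], [0.0, 365.34610136150894, 200.2746819556657], [0.0, 0.0, 1.0]] [-0.00668606  0.          0.          0.          0.        ] [[-0.021, -1.0, 0.024], [-0.986, 0.016, -0.163], [0.162, -0.027, -0.986]] [-0.00228343  0.58699906  0.8935169 ]
side [[460.0177102572932, 0.0, 316.57237737395525], [0.0, 460.0177102572932, 196.8721559469563], [0.0, 0.0, 1.0]] [-0.09725239  0.          0.          0.          0.        ] [[-0.896, -0.444, 0.022], [-0.249, 0.461, -0.851], [0.367, -0.768, -0.524]] [0.53267769 0.21689951 0.85600942]
{'clock': 0.1, 'tool_pos': array([ 0.21472146, -0.58676607,  0.40391503]), 'orientation': array([-2.57442608e+00,  1.79926255e+00,  1.80929643e-03]), 'opening': 0.9984156571155883, 'contact_force': array([0.0463172 , 0.61247643, 0.87406015])}
```

View pics/top0.png

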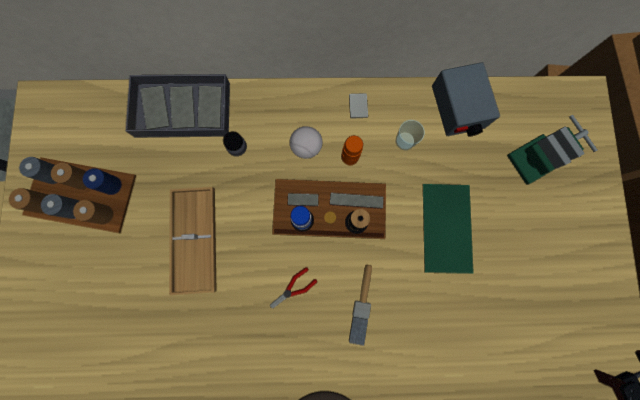

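View pics/side0.png

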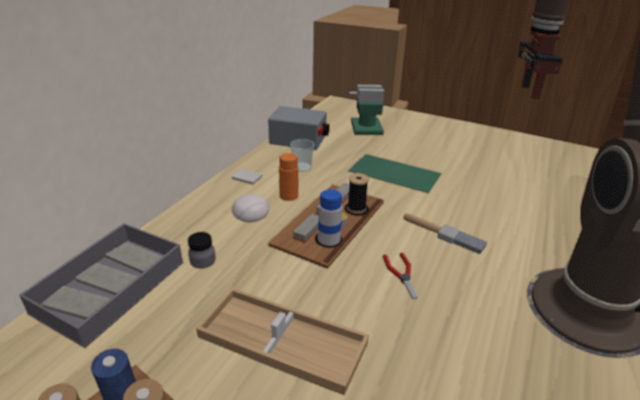

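The top view shows the can I want, white with a blue cap, at (301,217) and the spool at (358,219). The tin is at (330,217), the short stone at (303,199) and the long stone at (357,201). The tray is at (193,240) and the mat at (447,228).
Look-alikes: orange can (352,150), rack of spools and cans (30–110,165–210), jar (235,143), and stones in the grey box (183,108). I choose the things on the ledge by the description, then check that in a crop.

```bash
cat > h.py <<'E'
import numpy as np,cv2
from station import ctrl, open_gripper, gripper_close, readout, imaging
from scipy.spatial.transform import Rotation as Ro
def world(f):
    h,w=f["depth"].shape
    uv=np.stack(np.meshgrid(np.arange(w),np.arange(h)),-1).reshape(-1,1,2).astype(np.float32)
    n=cv2.undistortPoints(uv,f["mtx"],f["distortion"]).reshape(h,w,2)
    d=f["depth"]; P=np.dstack([n*d[...,None],d])
    W=(P-f["t"])@f["R"]; W[d==0]=np.nan
    return W
def rect(pts):
    (c,s,a)=cv2.minAreaRect((pts*1000).astype(np.float32))
    if s[0]<s[1]: s=s[::-1]; a=a-90
    return np.array(c)/1000,s,(a+90)%180-90   # long side angle, deg from +x
E
cat > m.py <<'E'
from h import *
f=imaging.grab_frame("top"); W=world(f); I=f["img"].astype(int)
def box(u0,u1,v0,v1,cond):
    m=np.zeros(W.shape[:2],bool); m[v0:v1,u0:u1]=True
    return m&cond
z=W[...,2]
hsv=cv2.cvtColor(f["img"],cv2.COLOR_BGR2HSV).astype(int)
def rep(n,m):
    p=W[m]; p=p[np.isfinite(p).all(1)]
    c,s,a=rect(p[:,:2]); print(n,len(p),"c",c.round(4),"s",np.round(s,1),"a",round(a,1),"z",np.round(np.median(p[:,2]),4),"mean",p[:,:2].mean(0).round(4))
rep("short",box(284,322,188,207,(z>.027)&(z<.04)))
rep("long",box(326,388,188,210,(z>.027)&(z<.04)))
rep("can top",box(280,322,195,240,(z>.108)))
rep("spool top",box(340,375,200,240,(z>.076)&(z<.1)))
rep("tray rim",box(160,225,180,300,(z>.017)&(z<.032)))
rep("tab",box(160,225,180,300,(z>.042)))
rep("mat",box(410,485,170,285,(hsv[...,0]>60)&(hsv[...,0]<95)&(hsv[...,1]>100)))
rep("ledge",box(265,395,170,245,(z>.008)&(z<.018)))
print("table z",np.nanmedian(z[300:330,200:260]))
c=f["img"][165:255,150:490]
cv2.imwrite("pics/crop0.png",cv2.resize(c,None,fx=2.3,fy=2.3,interpolation=cv2.INTER_CUBIC))
E
python3 m.py
```

```text
short 346 c [0.5937 0.0444] s [77.5 30.4] a 86.8 z 0.0333 mean [0.5931 0.0435]
long 611 c [ 0.5887 -0.096 ] s [138.2  30.6] a 84.9 z 0.0334 mean [ 0.5882 -0.0961]
can top 310 c [0.5392 0.0483] s [44.5 44.1] a -89.9 z 0.129 mean [0.5387 0.0474]
spool top 274 c [ 0.5335 -0.0969] s [44.6 44.1] a -0.9 z 0.0973 mean [ 0.5326 -0.0965]
tray rim 969 c [0.4946 0.3337] s [273.  114.6] a 2.5 z 0.0226 mean [0.4933 0.3353]
tab 68 c [0.5009 0.3337] s [32.  11.8] a -86.2 z 0.0507 mean [0.5006 0.333 ]
mat 4053 c [ 0.5156 -0.3429] s [236.9 127.5] a -2.3 z 0.0027 mean [ 0.5129 -0.3427]
ledge 4254 c [ 0.5712 -0.0268] s [300.2 150.3] a 86.6 z 0.0116 mean [ 0.5695 -0.022 ]
table z -0.0007967550729815937
```

View pics/crop0.png

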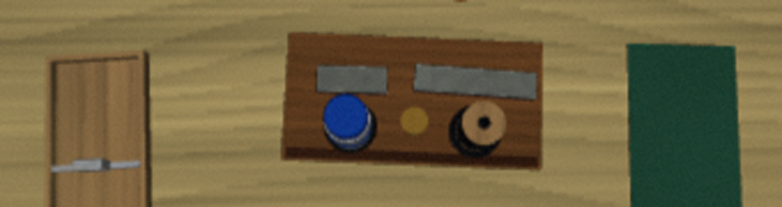

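The crop confirms the pair on the ledge: the white can under its blue cap at crop (347,118) and the black spool with its wooden end at (484,122). The stones lie right behind them. The measured sizes and heights fit the description, as do the pad positions worked out from the ledge pose. Next I move the spool, then the can.

```bash
cat >> h.py <<'E'
G=.163
def down(deg):
    a=np.radians(deg); c,s=np.cos(a),np.sin(a)
    return Ro.from_matrix(np.array([[c,s,0],[s,-c,0],[0,0,-1]])).as_rotvec()
def best(xy,z,deg):
    """tool-down orientation with jaws along deg, of the two half turns the one with the smaller last joint"""
    c=[]
    for d in(deg,deg+180):
        q=ctrl.solve_ik([*xy,z+G],down(d))
        if q is not None: c.append((abs(q[6]),d))
    return down(min(c)[1])
def P(xy,z): return [xy[0],xy[1],z+G]
def pick(xy,z,deg,f,hov=.12):
    open_gripper(); o=best(xy,z+hov,deg)
    ctrl.goto(P(xy,z+hov),o); ctrl.movel(P(xy,z),rate=.12)
    gripper_close(f); ctrl.sleep(.2)
    print("opening",round(readout.get_obs()["opening"]*88,1)); ctrl.movel(P(xy,z+hov),rate=.15)
def place(xy,z,deg,hov=.12,touch=True):
    o=best(xy,z+hov,deg)
    ctrl.movel(P(xy,z+hov),ori=o,rate=.2)
    if touch:
        ctrl.movel(P(xy,z+.008),rate=.12); ctrl.sleep(.2)
        s=ctrl.movel(P(xy,z-.003),rate=.015,f_stop=3)
    else: s=ctrl.movel(P(xy,z),rate=.06)
    ctrl.sleep(.3); o=readout.get_obs(); print("stop",s,"z",round(o["tool_pos"][2]-G,4),"F",o["contact_force"].round(1))
    open_gripper(); ctrl.sleep(.2); ctrl.movel(P(xy,z+hov),rate=.15)
    print("t",round(readout.get_obs()["clock"],1))
SP=np.array([.5332,-.0968]); CAN=np.array([.540,.0478]); MAT=np.array([.5156,-.3429])
def mat(x,y=0):
    a=np.radians(-2.3); return MAT+[x*np.cos(a)-y*np.sin(a),x*np.sin(a)+y*np.cos(a)]
E
cat > snap.py <<'E'
import sys; from h import *
n,u0,u1,v0,v1,s=sys.argv[1],*map(int,sys.argv[2:7])
f=imaging.grab_frame(n.split("_")[0]); cv2.imwrite(f"pics/{n}.png",cv2.resize(f["img"][v0:v1,u0:u1],None,fx=s,fy=s,interpolation=cv2.INTER_CUBIC))
E
python3 - <<'E'
from h import *
pick(SP,.073,86.6,20); place(mat(-.06),.073-.012,86.6)
E
python3 snap.py side_1 240 540 100 280 2
```

```text
opening 44.8Traceback (most recent call last):
  File "<stdin>", line 2, in <module>
  File "h.py", line 34, in place
    ctrl.movel(P(xy,z+hov),ori=o,rate=.2)
    ~~~~~~~~~~^^^^^^^^^^^^^^^^^^^^^^^^^^^
station.IKError: the arm cannot follow that straight line within its joint ranges
```

View pics/side_1.png

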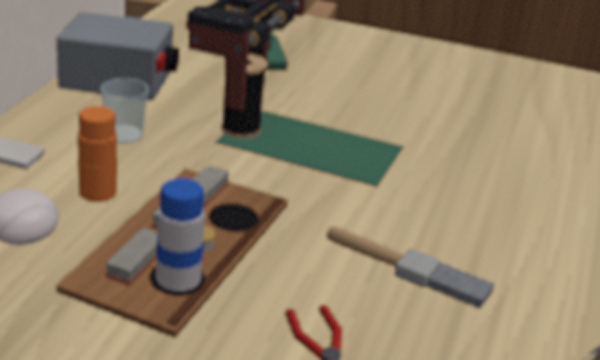

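The spool hangs upright in the fingers. The straight-line move failed, probably because `best()` switched to the other half turn. I'll try the half turn nearest the present one first and fall back to a joint move.

```bash
python3 - <<'E'
s=open('h.py').read()
s=s.replace('''    o=best(xy,z+hov,deg)
    ctrl.movel(P(xy,z+hov),ori=o,rate=.2)
''','''    carry(P(xy,z+hov),deg)
''').replace("def place(",'''def carry(p,deg):
    cur=Ro.from_rotvec(readout.get_obs()["orientation"])
    os=sorted((down(deg),down(deg+180)),key=lambda o:(cur.inv()*Ro.from_rotvec(o)).magnitude())
    for fn in(lambda o:ctrl.movel(p,ori=o,rate=.2),lambda o:ctrl.goto(p,o)):
        for o in os:
            try: fn(o); return
            except ctrl.IKError as e: print(e)
    raise SystemExit("no way")
def place(''',1)
open('h.py','w').write(s)
E
python3 - <<'E'
from h import *
print(readout.get_obs()["q"].round(2))
place(mat(-.06),.073-.012,86.6)
print(readout.get_obs()["q"].round(2))
E
python3 snap.py side_2 240 540 100 280 2
```

```text
[ 0.66  0.42 -0.73  1.82  0.32  1.03  1.31]
stop True z 0.0608 F [0.7 0.6 4.9]
t 11.1
[ 1.05  0.46 -0.66  1.77  0.32  1.02  1.78]
```

View pics/side_2.png

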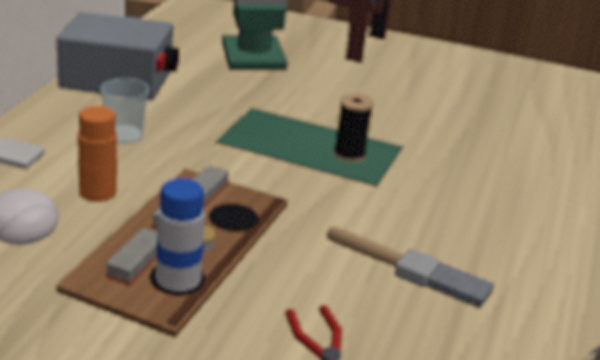

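The spool stands upright on the near half of the mat, crop (352,130). Next come the can and then the divider.

```bash
python3 - <<'E'
from h import *
pick(CAN,.085,86.6,25); place(mat(.06),.085-.012,86.6)
# divider: jaws along tray x
T=np.array([.5009,.3337]); a=np.radians(2.5); u=np.array([np.cos(a),np.sin(a)])
z=.048
open_gripper(); o=best(T,z+.1,2.5); ctrl.goto(P(T,z+.1),o); ctrl.movel(P(T,z),rate=.12)
gripper_close(15); ctrl.sleep(.2); print("tab opening",readout.get_obs()["opening"]*88)
ctrl.movel(P(T+.024*u,z),rate=.05); open_gripper(); ctrl.movel(P(T+.024*u,z+.12),rate=.15)
ctrl.goto(P([.45,.1],.25),o)
print(readout.get_obs()["clock"],readout.get_obs()["q"].round(2))
E
python3 - <<'E'
exec(open('m.py').read().split('rep("short"')[0].replace('from h','import sys;sys.path.insert(0,".");from h'))
rep("tab",box(160,225,180,300,(z>.042)&(z<.06)))
rep("can top",box(400,500,150,300,(z>.105)&(z<.13)))
rep("spool top",box(400,500,150,300,(z>.076)&(z<.095)))
rep("tray rim",box(160,225,180,300,(z>.017)&(z<.032)))
rep("short",box(284,322,188,207,(z>.027)&(z<.04)))
rep("long",box(326,388,188,210,(z>.027)&(z<.04)))
cv2.imwrite("pics/top_2.png",f["img"][100:340])
E
```

```text
opening 49.5
stop True z 0.073 F [ 0.1 -0.2  5.6]
t 22.0
tab opening 11.583118692711635
30.8167 [ 0.24  0.18 -0.63  1.93  0.12  1.07 -0.39]
tab 0 c [0. 0.] s [0. 0.] a 0.0 z nan mean [nan nan]
can top 298 c [ 0.574  -0.3446] s [45.7 43.3] a 88.0 z 0.1174 mean [ 0.5739 -0.3428]
spool top 377 c [ 0.5153 -0.3418] s [165.1  46.6] a -1.2 z 0.086 mean [ 0.4799 -0.3376]
tray rim 427 c [0.4942 0.3342] s [272.4 114.2] a 2.4 z 0.0225 mean [0.5385 0.3581]
short 345 c [0.5935 0.0443] s [77.1 30.3] a 87.2 z 0.0333 mean [0.5931 0.0436]
long 610 c [ 0.5887 -0.096 ] s [138.4  30.4] a 84.7 z 0.0332 mean [ 0.5883 -0.0959]
  return _methods._mean(a, axis=axis, dtype=dtype,
  ret = ret.dtype.type(ret / rcount)
<string>:10: RuntimeWarning: Mean of empty slice.
  ret = um.true_divide(
```

View pics/top_2.png

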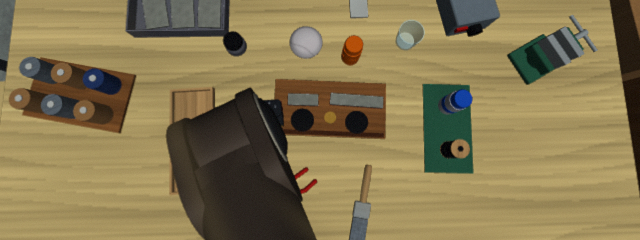

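The can and spool stand on the mat at (458,100) and (455,150) in this crop, and both stones are unmoved. The arm hides the tray. I pick the long stone and check the tab from its hover pose.

```bash
cat > tray.py <<'E'
exec(open('m.py').read().split('rep("short"')[0])
rep("tab",box(160,225,180,300,(z>.042)&(z<.06)))
rep("tray rim",box(160,225,180,300,(z>.017)&(z<.032)))
E
python3 - <<'E'
from h import *
L=np.array([.5887,-.0960]); pick(L,.045,-5.2,30)
exec(open('tray.py').read())
E
```

```text
opening 30.2
tab 69 c [0.525  0.3347] s [32.8 11.4] a -84.9 z 0.0505 mean [0.5248 0.3342]
tray rim 967 c [0.4941 0.3336] s [272.5 114.1] a 2.6 z 0.0227 mean [0.4936 0.3356]
```

Run:
```python
from h import *
C=np.array([.4944,.3337]); a=np.radians(2.5); u=np.array([np.cos(a),np.sin(a)])
place(C-.0515*u,.045,92.5,touch=False)
S=np.array([.5936,.0444]); pick(S,.045,-3,30)
exec(open('tray.py').read())
rep("long",box(160,225,200,300,(z>.0255)&(z<.04)))
cv2.imwrite("pics/top_3.png",cv2.resize(f["img"][170:300,140:340],None,fx=3,fy=3,interpolation=cv2.INTER_CUBIC))
```

```text
stop False z 0.0451 F [-0.3 -0.4 -1.7]
t 42.4
opening 29.8
tab 69 c [0.5251 0.3342] s [32.8 12. ] a -84.5 z 0.0502 mean [0.5248 0.3344]
tray rim 1681 c [0.4944 0.334 ] s [272.6 114.4] a 2.6 z 0.024 mean [0.4719 0.3331]
long 585 c [0.4721 0.3315] s [227.3 111.6] a 2.7 z 0.0272 mean [0.4456 0.3306]
```

View pics/top_3.png

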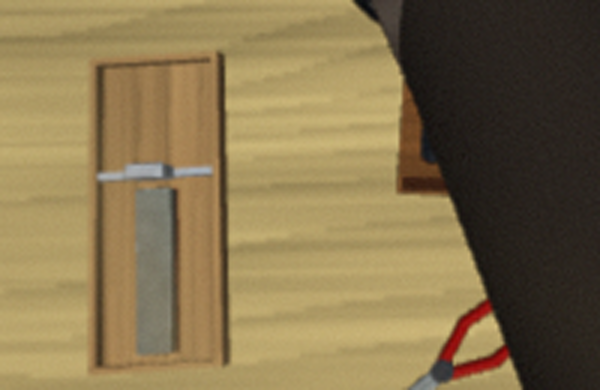

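The long stone lies flat between the end wall and the divider, crop (156,270), with its top at 27 mm. Now the short one.

Run:
```python
from h import *
C=np.array([.4944,.3337]); a=np.radians(2.5); u=np.array([np.cos(a),np.sin(a)])
place(C+.0818*u,.045,92.5,touch=False)
ctrl.goto(P([.4,-.2],.25),best([.4,-.2],.25,86.6))
exec(open('tray.py').read())
def blob(n,m,lo,hi):
    m=box(160,225,180,300,m).astype(np.uint8); k,l,st,c=cv2.connectedComponentsWithStats(m)
    for i in range(1,k):
        if lo<st[i,4]<hi: rep(n,l==i)
blob("stone",(z>.0255)&(z<.04)&(hsv[...,1]<70),80,2000)
rep("can top",box(400,500,150,300,(z>.105)&(z<.13)))
rep("spool top",box(400,500,215,300,(z>.076)&(z<.095)))
cv2.imwrite("pics/top_4.png",cv2.resize(f["img"][160:300,140:500],None,fx=2.2,fy=2.2,interpolation=cv2.INTER_CUBIC))
print(readout.get_obs()["clock"])
```

```text
stop False z 0.0451 F [ 0.  -1.2 -0.6]
t 53.8
tab 69 c [0.525  0.3348] s [31.8 11.9] a -84.9 z 0.0503 mean [0.5248 0.3343]
tray rim 2060 c [0.4944 0.3335] s [272.6 114.6] a 2.6 z 0.0249 mean [0.4917 0.3335]
stone 292 c [0.5756 0.3361] s [79.2 29.5] a 2.3 z 0.0273 mean [0.5757 0.3363]
stone 506 c [0.443  0.3304] s [137.2  29.6] a 3.2 z 0.0273 mean [0.4435 0.3301]
can top 304 c [ 0.5739 -0.345 ] s [45.5 43.3] a 89.7 z 0.1173 mean [ 0.5738 -0.3426]
spool top 187 c [ 0.4625 -0.3407] s [46.7 30.2] a -84.4 z 0.0856 mean [ 0.4623 -0.3405]
55.9083
```

View pics/top_4.png

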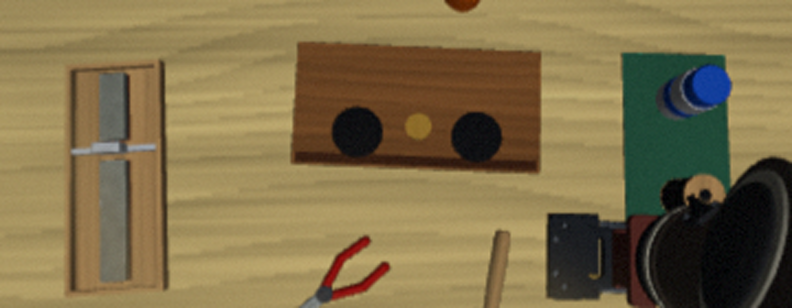

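Both stones lie flat in the tray, one on each side of the divider, with their tops at 27.3 mm and within 1° of the tray axis. The pads are now bare, so I check my targets against them and put both things back.

```bash
python3 - <<'E'
exec(open('m.py').read().split('rep("short"')[0])
rep("padL",box(285,322,200,236,hsv[...,2]<28)); rep("padR",box(340,376,200,238,hsv[...,2]<28))
print(CAN,SP)
pick(mat(.06),.073,86.6,25); place(CAN,.085,86.6)
pick(mat(-.06),.061,86.6,20); place(SP,.073,86.6)
ctrl.goto(P([.4,-.3],.3),best([.4,-.3],.3,86.6))
print(readout.get_obs()["clock"])
f=imaging.grab_frame("top"); W=world(f); z=W[...,2]; hsv=cv2.cvtColor(f["img"],cv2.COLOR_BGR2HSV).astype(int)
rep("can top",box(280,322,195,240,(z>.108)))
rep("spool top",box(340,375,200,240,(z>.076)&(z<.1)))
rep("tab",box(160,225,180,300,(z>.042)&(z<.06)))
cv2.imwrite("pics/top_5.png",cv2.resize(f["img"][160:300,140:500],None,fx=2.2,fy=2.2,interpolation=cv2.INTER_CUBIC))
E
python3 snap.py side_5 180 440 140 390 2
```

```text
padL 374 c [0.5421 0.0468] s [56.3 53. ] a -0.9 z 0.0143 mean [0.5416 0.0468]
padR 376 c [ 0.5334 -0.0969] s [56.  55.6] a 43.3 z 0.0146 mean [ 0.533  -0.0969]
[0.54   0.0478] [ 0.5332 -0.0968]
opening 50.2
stop True z 0.0848 F [-0.1 -0.4  5. ]
t 66.3
opening 44.7
stop True z 0.0728 F [2.  0.7 4.2]
t 76.5
77.5833
can top 309 c [0.5389 0.0473] s [44.6 44. ] a -44.0 z 0.1291 mean [0.5385 0.0473]
spool top 279 c [ 0.5338 -0.097 ] s [45.  44.1] a -4.1 z 0.0975 mean [ 0.5332 -0.0962]
tab 67 c [0.5249 0.3347] s [31.8 12. ] a -84.0 z 0.0502 mean [0.5247 0.3347]
```

View pics/top_5.png

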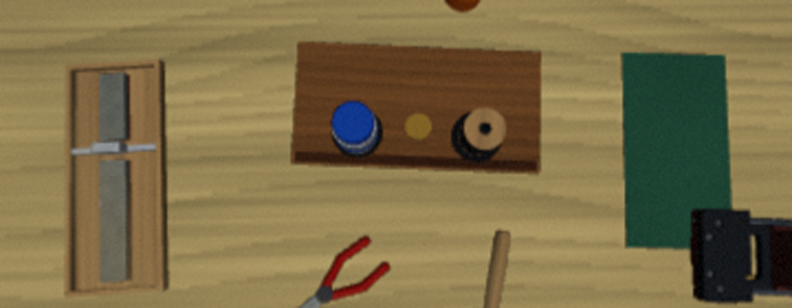

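View pics/side_5.png

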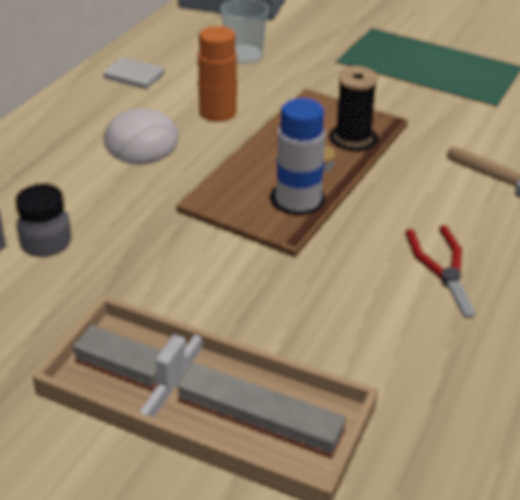

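The can (300,155) and the spool (356,105) stand upright on their pads. Both stones lie flat in the tray, one on each side of the tab at (170,362), and the arm is clear of everything.

```bash
python3 -c "
from h import *
ctrl.job_done()"
```

```text
the job is handed in; nothing more can be done
```

The job is done and handed in at about 78 s on the robot's clock; the hand-in reports no verdict. I moved the spool and then the can onto the mat, and slid the divider about 24 mm to roughly +0.030 m. The long stone then went in the tray's near side and the short stone in its far side, and I put the can and the spool back on their pads.

- **Can and spool:** both stand upright, and their tops measured about 1 mm from where they were at the start.
- **Stones:** when last measured, before the can and spool went back, both lay flat with their tops at 27.3 mm (28 mm expected) and within 1° of the tray's length. The last pictures show them still lying that way, on opposite sides of the divider.
- **Robot:** the gripper was clear of everything at the end.
- **What went wrong:** one straight-line move to the mat was refused before the arm moved, while it held the spool. I changed the choice of wrist turn and it then went through. No check failed or disagreed.

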